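Snap the glass cutter into its spring clips

ROBOT

A 6-joint arm with a two-finger parallel gripper is mounted at the origin on the work surface. World frame = base frame: x ahead of the robot, y to its left, z up, the work surface at z = 0. Lengths are in m, angles in rad, forces in N, time in s.
With the tool pointing down it reaches from about 0.25 to 0.775 m from the base axis. Payload 4 kg.
Tool frame: the origin (TCP) lies midway between the tips of the shut fingers; the grasp point (between the pads) lies 19 mm behind it; z points along the fingers, y is the line along which they close (so a half turn about z gives the same grasp; the last joint's range is limited). The gripper opens to 94 mm and grips with 3 to 60 N. Pads are 16 mm wide; open, the fingers measure 119 mm over their backs; the gripper's body (75 mm by 177 mm) begins 78 mm behind the grasp point.
Start: joints at [1.178, 0.087, 1.371, -0, 1.684, -0.103], TCP at [0.157, 0.527, 0.206] pointing down, gripper open.
Joint ranges: [-3.1, 3.1], [-0.76, 2.03], [0.27, 2.55], [-1.08, 4.22], [0.17, 2.65], [-2.57, 2.57]. Speed limits (rad/s): [2.79, 2.79, 3.14, 3.14, 3.14, 3.14].

INTERFACE

Orientations are given as [roll, pitch, yaw] about the fixed x, y, z axes, in that order (R = Rz(yaw) Ry(pitch) Rx(roll)).
In Python, from bench import get_obs, snapshot, close_job gives the robot as it stands. The module is installed in compiled form; this text tells all that it offers.
- The arm moves only by the tool drive_tool, never from a script. Its argument "commands" is a list of rows, each a list of 6 numbers: the shift along the tool's x, y, z in units of 0.04 m (1.0 is 0.04 m), then the turn, a rotation vector about the tool's x, y, z in units of 0.1 rad (1.0 is 0.1 rad). In form: [[dx, dy, dz, wx, wy, wz], ...]. A call has 1 to 20 rows; each row shifts and turns the commanded pose from where the row before left it, along the tool's axes as they then stand; what a row does not reach is not made up. A row lasts 1/8 s, in which the tool goes at most 62.5 mm and 10.7 degrees, less where a joint would pass 70% of its speed; a pose out of reach is approached as far as the arm can. A call with a number of a shift or a turn outside -1 to 1 is refused whole. A call with a gripper value outside its range is refused whole. "gripper" is the closure, from 0 (fully open) to 1 (shut), set as the call begins (left out, the last holds). The fingers move at their own pace and stop on an object; the grip force is fixed at half the most. Time passes only in rows, so rows that do not move let the fingers close. It gives the time, the measured TCP pose, the force, the opening and the grip force at its end, in the units of the state.
- get_obs(): the state, without advancing time (a new reading comes with each control period).
- snapshot(name): name is "side" or "top"; returns a dict with "image" (384x512x3 uint8, blue, green, red), "range_z" (384x512 float32, m along the optical axis (not along the pixel's ray), 0 where there is no reading), "fx", "fy", "cx", "cy" (pixels), "rvec" (rotation vector, rad) and "tvec" (3), from world to camera coordinates, as OpenCV has them. Camera axes: x right, y down, z forward; pixel columns grow to the right and rows downward; lengths in m; the calibration is good to about 2 mm. A picture is of the moment at which its call begins.
- close_job(): hands the job in; it is judged then, once.
The state is a dict: "time": time; "joint_positions": joint angles; "qvel": joint speeds; "joint_torque": joint torques, N m; "tool_pos": TCP position; "ee_rot": TCP orientation; "wrist_force": force on the tool from outside, world axes, zero at the start; "wrist_torque": the same for the moment, N m; "width": finger opening in m; "finger_force": force on a finger pad.
Only numpy, scipy, OpenCV 4.12 (cv2) and the standard library are available. Lean on these libraries where they do the work, as an engineer would, in place of code of your own. Each camera call takes 0.05 s, during which the arm holds its last target. There are 200 camera calls.

TASK

Take the blue glass cutter from the wooden rest and put it away in the clip rack with its brass wheel head towards the red end of the rack: press it gently down between the spring fingers until both pairs have snapped round the barrel and it sits fully home, then let go. Feel your way, because the clips crack if the cutter is pressed into them with more than about 20 N, and leave the solder spool, the flux bottle and the foil roll where they are.

Things in the scene. Friction and masses are not known exactly. Their poses are not given: they have to be found in the camera images.
- cutter: Blue glass cutter, 110 g, 193 mm long, lying level along its y axis; origin on the axis, mid-barrel. Round barrel 16 mm diameter, 65 mm either way; then at each end a black collar 17 mm square, 12 mm long; then brass: wheel head to +y (out to 104 mm), tail cap to -y (87 mm). Starts on the rest, up to 10 mm off its middle lengthwise. Grip it by the barrel.
- cutter_head (a point): The middle of the brass wheel head, 96 mm from the cutter's origin along its +y, on its axis; it tells which end is which.
- rest: Wooden rest fixed to the bench, 60 x 130 mm, 34 mm high; origin centre of underside. The cutter lies along its y in two notched walls (10 mm thick, 45 mm either side of the middle), axis 34 mm above the bench, 24 mm above the rest's base plate, free to grip between the walls.
- rack: Clip rack fixed to the bench: wooden base 75 x 190 x 14 mm, origin centre of underside, +y end painted red. A bar above carries two clips that open upward and take the barrel along y, over the line x = 0. The bar is clamped by hand; its height is NOT told by this pose: the seated barrel's axis is 68 to 92 mm above the bench. Snapping both clips takes 7 to 13 N in all.
- rack_clip_red (a point): Point on the base's top (14 mm above the bench) under the clip nearer the red end, 46 mm along +y from the rack's middle. Each clip is 12 mm wide: a pair of steel spring fingers at -x and +x with round lips (3 mm radius, 10.5 mm gap) and 45 degree flares up to 36 mm apart; flare tops 14 mm above the seated axis. Resting on the lips, not yet pressed in, the barrel is 12 mm above seated.
- rack_clip_plain (a point): The same under the other clip, at -46 mm. Between the clips 80 mm of barrel is free to grip or press on; the bar's top is 30 mm below the seated axis there. Collars stay outside the clips: 13 mm of play either way lengthwise. Seated, the barrel lies in a rigid grey V seat in each clip.
- clip_red_far (a joint): Opening angle (rad) of the spring finger on the +x side of the clip nearer the red end, hinged 32 mm below its lip: 0 empty (up to 0.015 with the cutter merely resting on the lips), up to about 0.09 while the barrel passes the lips, about 0.035 when they have closed round the seated barrel.
- clip_red_near (a joint): The same for the finger on the -x side of the clip nearer the red end.
- clip_plain_far (a joint): The same for the finger on the +x side of the other clip.
- clip_plain_near (a joint): The same for the finger on the -x side of the other clip.
- solder_spool: Bystander: steel spool, 52 mm diameter, 46 mm high, standing; origin at the centre of its underside.
- flux_bottle: Bystander: small amber bottle with a black cap, 42 mm diameter, 85 mm high, standing; origin at the centre of its underside.
- foil_roll: Bystander: flat copper foil roll, 68 mm diameter, 10 mm high, lying; origin at the centre of its underside.
- pin_red (a joint): How far (m) the white sprung tell-tale pin, 5 mm diameter, in the seat of the clip nearer the red end is pushed down: under 0.001 with the barrel out or only resting on the lips, about 0.004 when the barrel is fully home. It is soft (1 N).
- pin_plain (a joint): The same for the pin in the other clip.
Mind the look-alikes: they are no part of the job. Of the things that look like the rack, take the one that is nearest to the robot's base at the start. There is more than one size of the cutter; the one meant has the size given above.

How it is judged:
On the way:
1. the cutter has been lifted off its rest (height (world z) of cutter above 0.055 m and contact force between cutter and rest below 0.01 N), for 0.1 s.
At the end, for the whole second after the job is handed in: Cutter at rest in both clips, head to the red end: middle within 16 mm of the rack's lengthwise and 4 mm of its centre line, axis 62 to 96 mm high, parallel within 0.05 rad, both pins down over 2.6 mm (fully home to 1.4 mm), all four fingers closed round it (under 0.062 rad) (x of cutter in the frame of rack between -0.004 and 0.004 m and y of cutter in the frame of rack between -0.016 and 0.016 m and y of cutter_head in the frame of rack above 0.06 m and angle between the y axis of cutter and the y axis of rack, either way round below 0.05 rad and linear speed of cutter below 0.02 m/s and z of cutter in the frame of rack between 0.062 and 0.096 m and value of joint each of clip_red_far, clip_red_near, clip_plain_far, clip_plain_near below 0.062 rad and value of joint each of pin_red, pin_plain above 0.0026 m); the robot touches nothing.
It fails at once if the cutter is forced into the clips: contact forces on the rack sum to over 34 N (a press of about 21 N) (contact force between cutter and rack above 34 N).
It fails at once if the solder spool is disturbed (moved over 15 mm) (distance of solder_spool from where it was at the start of the episode above 0.015 m).
It fails at once if the flux bottle is disturbed (moved over 15 mm) (distance of flux_bottle from where it was at the start of the episode above 0.015 m).
It fails at once if the foil roll is disturbed (moved over 15 mm) (distance of foil_roll from where it was at the start of the episode above 0.015 m).
It also fails if it takes over 58 s, if anything falls off the work surface, if the arm or the gripper's body presses on something with over 40 N, if the wrist force passes 120 N, or if a joint passes its speed limit or range.

## Working session

There is one attempt and no reset: what is moved stays moved. The work goes in short steps, Python scripts to look and compute and a tool call to move; the robot and the scene stay as the last step left them, time stands still between calls to the robot, and variables do not carry over. Pictures are saved under pics/ and viewed, at most 10 in all, crops included, and the job is handed in when it is done.

Besides the shell and the picture viewer there is one more tool, called after "Emit:" by a JSON object that holds its "method" and its "body". drive_tool: Moves the arm, as the interface text tells. Its arguments: {"type":"object","properties":{"commands":{"type":"array"},"gripper":{"type":"number"}},"required":["commands"]}

```bash
mkdir -p pics; cat > h.py <<'E'
import numpy as np, cv2
from bench import get_obs, snapshot, close_job
def save(n):
    s=snapshot(n); np.savez(f'{n}.npz',**s); return s
def load(n): return dict(np.load(f'{n}.npz'))
def pt(s,u,v,z=None):
    """world point at pixel: by range, or on plane z"""
    R=cv2.Rodrigues(s['rvec'])[0]; t=np.array(s['tvec']).ravel()
    d=np.array([(u-s['cx'])/s['fx'],(v-s['cy'])/s['fy'],1.])
    c=-R.T@t; w=R.T@d
    k=float(s['range_z'][int(round(v)),int(round(u))]) if z is None else (z-c[2])/w[2]
    return c+k*w
E
python3 - <<'E'
from h import *
for n in('top','side'):
    s=save(n); cv2.imwrite(f'pics/{n}0.png',cv2.resize(s['image'],(800,600),interpolation=cv2.INTER_CUBIC))
print(get_obs())
E
```

```text
{'time': 0.1, 'joint_positions': array([ 1.17791856e+00,  8.78675015e-02,  1.37206204e+00,  1.30168682e-05,
        1.68362545e+00, -1.03107896e-01]), 'qvel': array([ 2.58699800e-04, -9.61518603e-04, -2.22831154e-03,  6.21092146e-05,
       -1.62179735e-04, -2.31524862e-04]), 'joint_torque': array([ 1.41681263e-03, -3.41253483e+01, -3.03300440e+01,  7.19079422e-02,
        3.04622948e-02, -1.17747486e-04]), 'tool_pos': array([0.15696798, 0.52661379, 0.20444951]), 'ee_rot': array([-3.13964207e+00, -2.14842446e-04,  2.85182402e+00]), 'wrist_force': array([-0.26445871, -0.0222897 ,  1.03737132]), 'wrist_torque': array([-0.0379037 ,  0.01620373,  0.02767871]), 'finger_force': 0.0, 'width': 0.09414881107616552}
```

View pics/top0.png

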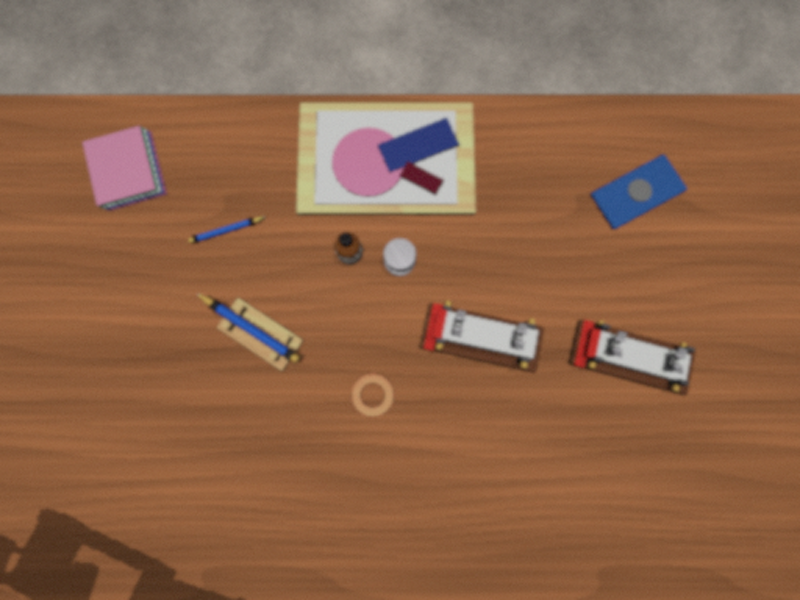

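View pics/side0.png

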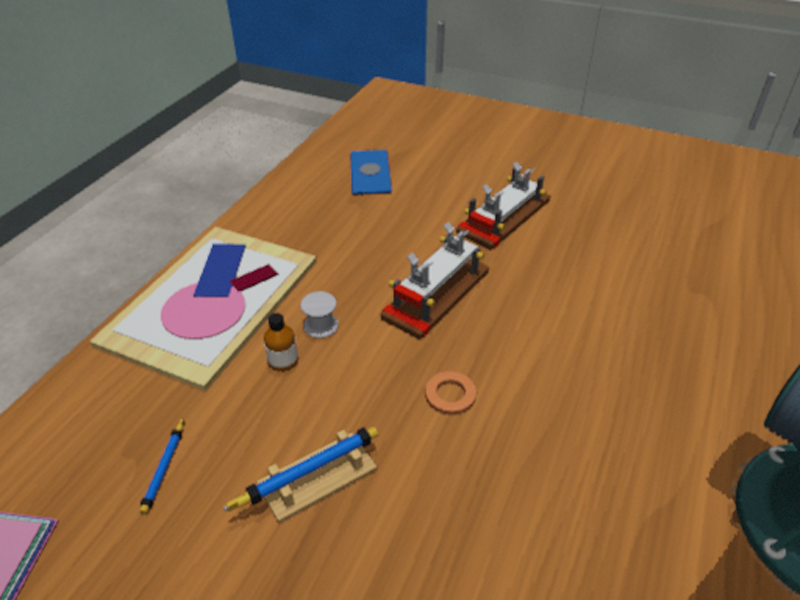

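The cutter on the rest is at top (252,330), with a smaller look-alike at (226,230). There are two racks, at (482,337) and (633,357), and their red ends are on the left. The spool is at (400,255), the bottle at (347,247) and the foil roll at (372,395). Next I'll work out positions and take close crops.

```bash
python3 - <<'E'
from h import *
s=load('top'); k=512/800
f=lambda u,v,z=None: np.round(pt(s,u*k,v*k,z),3)
for n,u,v in [('cutL',215,305),('cutmid',254,331),('cutR',290,354),('small head',262,219),('small tail',191,239),('rackA',482,337),('rackB',633,357),('spool',400,255),('bottle',347,240),('foil',353,396),('tablebot',400,500)]: print(n,f(u,v))
c=s['image']
a=cv2.resize(c[180:245,118:202],(800,600),interpolation=cv2.INTER_CUBIC)
b=cv2.resize(c[180:255,260:360],(800,600),interpolation=cv2.INTER_CUBIC)
cv2.imwrite('pics/cut.png',a);cv2.imwrite('pics/rack.png',b)
R=cv2.Rodrigues(s['rvec'])[0];print(np.round(R,3),-R.T@np.ravel(s['tvec']))
E
```

```text
cutL [0.597 0.245 0.045]
cutmid [0.555 0.182 0.044]
cutR [0.52  0.126 0.042]
small head [ 0.754  0.189 -0.003]
small tail [0.714 0.301 0.013]
rackA [ 0.543 -0.171  0.059]
rackB [ 0.514 -0.408  0.037]
spool [ 0.676 -0.046  0.048]
bottle [0.69  0.036 0.083]
foil [0.456 0.03  0.011]
tablebot [ 0.297 -0.044  0.001]
[[-0.003 -1.     0.001]
 [-0.982  0.003 -0.187]
 [ 0.187 -0.001 -0.982]] [ 0.43091184 -0.04370872  0.95632495]
```

View pics/cut.png

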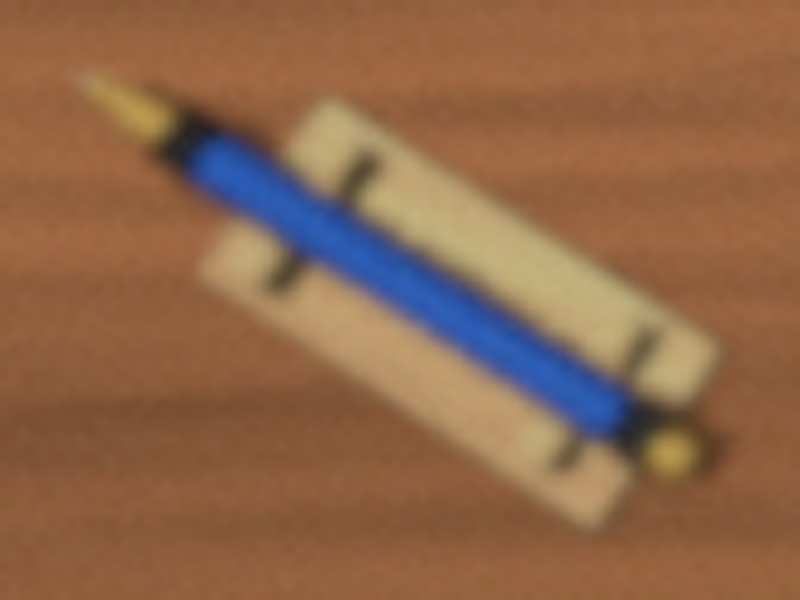

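View pics/rack.png

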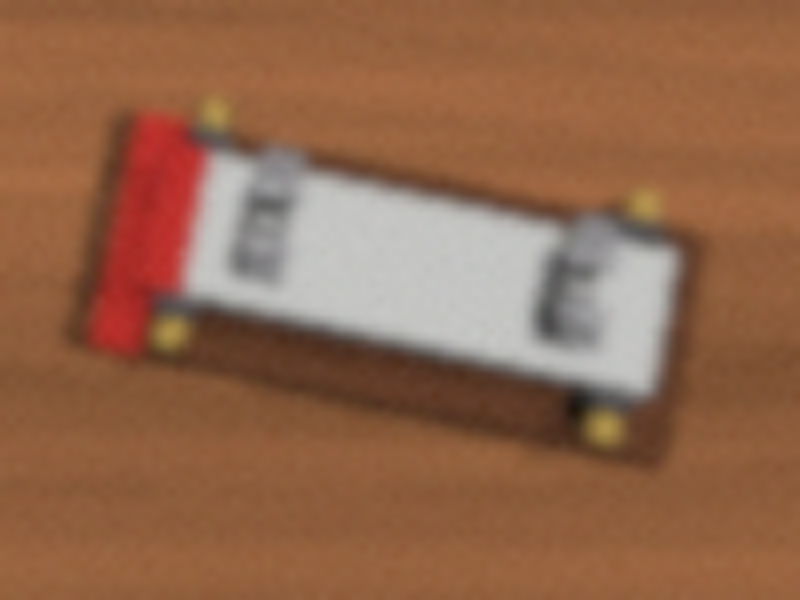

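The top crop shows the large cutter on its rest. Its pointed brass head is at the upper left (crop 85,78), the tail at (672,450), and the barrel runs from (205,155) to (610,410). The rack crop shows rack A with its red end on the left and clips at about (265,215) and (580,280). Rack A is 0.57 m from the base and rack B is 0.66 m, so A is the one. Now I'll fit both precisely.

```bash
python3 - <<'E'
from h import *
def cloud(s,m):
    v,u=np.nonzero(m&(s['range_z']>0)); R=cv2.Rodrigues(s['rvec'])[0]
    k=s['range_z'][v,u]; d=np.stack([(u-s['cx'])/s['fx']*k,(v-s['cy'])/s['fy']*k,k],1)
    return (d-np.ravel(s['tvec']))@R
for n in('top','side'):
    s=load(n); hsv=cv2.cvtColor(s['image'],cv2.COLOR_BGR2HSV).astype(int); H,S,V=np.moveaxis(hsv,2,0)
    allm=np.ones(H.shape,bool); R=cv2.Rodrigues(s['rvec'])[0]
    k=s['range_z']; v,u=np.indices(H.shape)
    P=(np.stack([(u-s['cx'])/s['fx']*k,(v-s['cy'])/s['fy']*k,k],-1)-np.ravel(s['tvec']))@R
    X,Y,Z=np.moveaxis(P,2,0)
    blue=(H>100)&(H<125)&(S>140)&(abs(X-.555)<.09)&(abs(Y-.183)<.12)
    vv,uu=np.nonzero(blue); q=np.array([pt(s,a,b,.034) for a,b in zip(uu,vv)])[:,:2]
    r=cv2.minAreaRect(q.astype(np.float32)); 
    c=q.mean(0); w=np.linalg.svd(q-c)[2][0]; w*=np.sign(w[1]); pr=(q-c)@w
    print(n,'cutter mean',c,'rect',r,'dir',w,'yaw of +y',np.arctan2(-w[0],w[1]),'mid',c+w*(pr.min()+pr.max())/2,len(q),'ztop',np.percentile(Z[blue],[50,90]))
    reg=(abs(X-.543)<.08)&(abs(Y+.171)<.12)
    white=reg&(S<60)&(V>150)&(Z>.03)
    zb=np.median(Z[white]); print('bar z',zb, np.percentile(Z[white],[10,90]))
    m=reg&white&(abs(Z-zb)<.006); q=P[m][:,:2]; r=cv2.minAreaRect(q.astype(np.float32)); print('bar rect',r)
    hi=reg&(Z>zb+.018); q=P[hi]; print('hi',len(q)); 
    for c0 in np.array_split(q[np.argsort(-q[:,1])],2): print(c0.mean(0),c0.min(0),c0.max(0),len(c0))
    h,b=np.histogram(Z[reg],bins=np.arange(-.01,.12,.004)); print([(round(x,3),int(y)) for x,y in zip(b,h)])
s=load('side'); uv=cv2.projectPoints(np.array([[.543,-.171,.06]]),s['rvec'],s['tvec'],np.array([[s['fx'],0,s['cx']],[0,s['fy'],s['cy']],[0,0,1]]),None)[0].ravel();print(uv)
u,v=uv.astype(int); cv2.imwrite('pics/rs.png',cv2.resize(s['image'][v-39:v+39,u-52:u+52],(800,600),interpolation=cv2.INTER_CUBIC)); print(u-52,v-39)
E
```

```text
top cutter mean [0.5612753  0.19126425] rect ((0.5601878762245178, 0.19062969088554382), (0.13502153754234314, 0.012647607363760471), 56.359642028808594) dir [0.54326757 0.83955962] yaw of +y -0.5743242312684398 mid [0.56066314 0.19031823] 244 ztop [0.04201613 0.04416038]
bar z 0.058479671396252236 [0.05647616 0.06082123]
bar rect ((0.5482586622238159, -0.18227353692054749), (0.14145073294639587, 0.043494708836078644), 77.58966827392578)
hi 177
[ 0.55971762 -0.1331535   0.09429528] [ 0.52290024 -0.21151881  0.07649174] [ 0.57923684 -0.12221725  0.10421114] 89
[ 0.54067204 -0.22027799  0.09445057] [ 0.5206251  -0.22923495  0.07743966] [ 0.55771567 -0.2117626   0.10481007] 88
[(np.float64(-0.01), 0), (np.float64(-0.006), 146), (np.float64(-0.002), 2591), (np.float64(0.002), 895), (np.float64(0.006), 25), (np.float64(0.01), 261), (np.float64(0.014), 588), (np.float64(0.018), 34), (np.float64(0.022), 2), (np.float64(0.026), 0), (np.float64(0.03), 0), (np.float64(0.034), 4), (np.float64(0.038), 1), (np.float64(0.042), 0), (np.float64(0.046), 12), (np.float64(0.05), 28), (np.float64(0.054)
[... 1191 characters left out ...]
.float64(0.01), 511), (np.float64(0.014), 443), (np.float64(0.018), 18), (np.float64(0.022), 16), (np.float64(0.026), 22), (np.float64(0.03), 17), (np.float64(0.034), 17), (np.float64(0.038), 8), (np.float64(0.042), 21), (np.float64(0.046), 76), (np.float64(0.05), 78), (np.float64(0.054), 494), (np.float64(0.058), 246), (np.float64(0.062), 39), (np.float64(0.066), 29), (np.float64(0.07), 33), (np.float64(0.074), 48), (np.float64(0.078), 33), (np.float64(0.082), 35), (np.float64(0.086), 13), (np.float64(0.09), 24), (np.float64(0.094), 54), (np.float64(0.098), 28), (np.float64(0.102), 1), (np.float64(0.106), 0), (np.float64(0.11), 0), (np.float64(0.114), 0)]
[281.98962034 170.4815212 ]
229 131
```

View pics/rs.png

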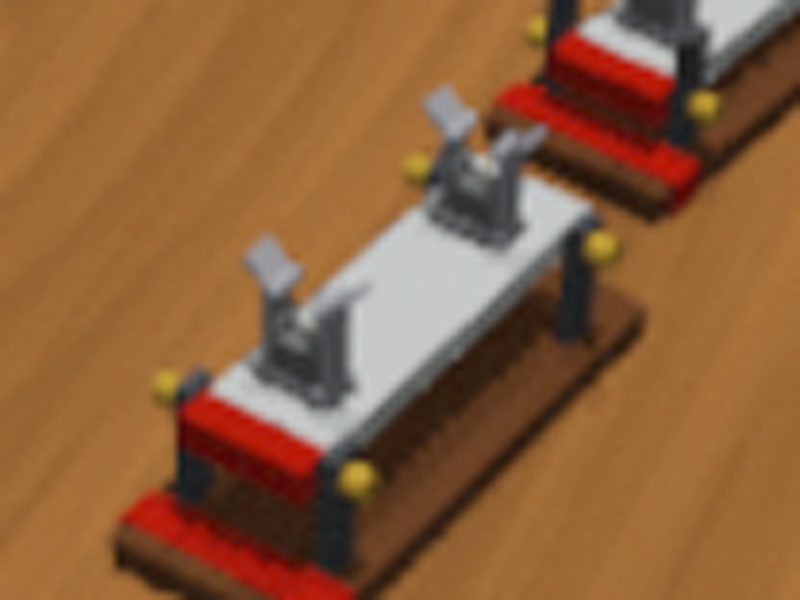

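The side crop shows rack A with four clip fingers. The flare tops are at crop (265,260), (345,300), (450,110) and (520,150), and the bar top is at z≈58 mm, so the seated axis should be near 88 mm. I'll fit the rack line from the flare tops, which should measure 36 mm across and ±46 mm lengthwise.

```bash
python3 - <<'E'
from h import *
from scipy.optimize import least_squares
def P_(s):
    R=cv2.Rodrigues(s['rvec'])[0];k=s['range_z'];v,u=np.indices(k.shape)
    return (np.stack([(u-s['cx'])/s['fx']*k,(v-s['cy'])/s['fy']*k,k],-1)-np.ravel(s['tvec']))@R
for yaw in(-.213,):
  c,sn=np.cos(yaw),np.sin(yaw); R=np.array([[c,-sn],[sn,c]]); c0=np.array([.548,-.177])
  for n in('top','side'):
    P=P_(load(n)).reshape(-1,3); q=(P[:,:2]-c0)@R; Z=P[:,2]
    def st(t,m): print(n,t,m.sum(),'x',np.round(np.percentile(q[m,0],[2,50,98])*1e3,1),'y',np.round(np.percentile(q[m,1],[2,50,98])*1e3,1),'z',np.round(np.percentile(Z[m],[50,98])*1e3,1))
    box=(abs(q[:,0])<.06)&(abs(q[:,1])<.12)
    fl=box&(Z>.089)
    for sy in(1,-1):
      for sx in(1,-1): st(f'flare {sx} {sy}',fl&(q[:,0]*sx>0)&(q[:,1]*sy>0))
    st('base',box&(abs(Z-.014)<.005)); st('bar',box&(abs(Z-.058)<.004))
    m=box&(abs(Z-.058)<.004)&(abs(q[:,1])<.06)
    for e,p in(('lo',4),('hi',96)):
      ys=np.arange(-.03,.031,.006); xs=[np.percentile(q[m&(abs(q[:,1]-y)<.004),0],p) for y in ys]; print(e,np.polyfit(ys,xs,1))
E
```

```text
top flare 1 1 36 x [ 7.4 13.8 20.3] y [42.4 48.7 54.3] z [ 98.1 102.3]
top flare -1 1 30 x [-16.9 -10.   -4.2] y [41.8 47.9 53.6] z [ 98.3 103.3]
top flare 1 -1 38 x [ 6.4 12.9 19.6] y [-50.1 -44.3 -37.2] z [ 97.6 103.5]
top flare -1 -1 34 x [-17.8 -11.5  -4.7] y [-49.8 -44.6 -37.8] z [ 97.5 103.6]
top base 880 x [-35.8 -20.5  37.7] y [-90.6  10.4  95.6] z [14.8 18.2]
top bar 1092 x [-29.6  -0.1  31.8] y [-71.8   3.9  78.3] z [58.4 61.5]
lo [ 0.01938111 -0.0193253 ]
hi [0.01306515 0.02105096]
side flare 1 1 36 x [ 6.2 14.1 18.8] y [43.2 48.9 55.7] z [ 95.7 101.1]
side flare -1 1 22 x [-17.6 -10.7  -6.4] y [42.  50.5 55.6] z [ 96.2 101.4]
side flare 1 -1 33 x [ 5.7 12.3 18.5] y [-49.9 -41.4 -35.6] z [ 95.8 101.3]
side flare -1 -1 20 x [-18.6 -10.   -5.4] y [-47.6 -41.2 -35.8] z [ 95.4 101.5]
side base 977 x [-36.9 -16.6  33.4] y [-81.9  33.7  97.7] z [13.9 17.1]
side bar 740 x [-31.5  -6.   30.3] y [-69.   10.7  81.6] z [57.5 61.1]
lo [-0.02624184 -0.02066793]
hi [-0.31777502  0.01590064]
```

Emit:
{"method": "drive_tool", "body": {"commands": [[0,0,0,0,0,1],[0,0,0,0,0,1],[0,0,0,0,0,1],[0,0,0,0,0,1],[0,0,0,0,0,1],[0,0,0,0,0,1],[0,0,0,0,0,1],[0,0,0,0,0,1],[0,0,0,0,0,1],[0,0,0,0,0,1],[0,0,0,0,0,1],[0,0,0,0,0,1],[0,0,0,0,0,1],[0,0,0,0,0,1],[0,0,0,0,0,1],[0,0,0,0,0,1],[0,0,0,0,0,1],[0,0,0,0,0,1],[0,0,0,0,0,0.55],[0,0,0,0,0,0]], "gripper": 0}}

```text
time: 2.6
tool_pos: [0.1571, 0.5268, 0.2049]
ee_rot: [3.141, 0.001, 0.997]
wrist_force: [-0.3, 0.6, -0.6]
width: 0.0943
finger_force: 0.0
```

```bash
cat >> h.py <<'E'
from scipy.spatial.transform import Rotation as Ro
def togo(p,yaw):
    """units to go: shift in tool axes, then turn"""
    o=get_obs(); r=Ro.from_euler('xyz',o['ee_rot']); w=Ro.from_euler('xyz',[np.pi,0,yaw])
    print('t',round(o['time'],2),'shift',np.round(r.inv().apply(np.array(p)-o['tool_pos'])/.04,2),'turn',np.round((r.inv()*w).as_rotvec()/.1,2),'pos',np.round(o['tool_pos'],4),'F',np.round(o['wrist_force'],1),'w',round(o['width'],4),'ff',round(o['finger_force'],1))
E
python3 -c "
from h import *
togo([.5597,.1903,.12],.997)"
```

```text
t 2.6 shift [-1.6  13.02  2.13] turn [0.   0.01 0.  ] pos [0.1571 0.5268 0.2049] F [-0.3  0.6 -0.6] w 0.0943 ff 0.0
```

Emit:
{"method": "drive_tool", "body": {"commands": [[-0.1,0.8,0.1,0,0,0],[-0.1,0.8,0.1,0,0,0],[-0.1,0.8,0.1,0,0,0],[-0.1,0.8,0.1,0,0,0],[-0.1,0.8,0.1,0,0,0],[-0.1,0.8,0.1,0,0,0],[-0.1,0.8,0.1,0,0,0],[-0.1,0.8,0.1,0,0,0],[-0.1,0.8,0.1,0,0,0],[-0.1,0.8,0.1,0,0,0],[-0.1,0.8,0.1,0,0,0],[-0.1,0.8,0.1,0,0,0],[-0.1,0.8,0.1,0,0,0],[-0.1,0.8,0.1,0,0,0],[-0.1,0.8,0.1,0,0,0],[-0.1,0.8,0.1,0,0,0],[0,0.2,0.5,0,0,0],[0,0,0,0,0,0]]}}

```text
time: 4.85
tool_pos: [0.557, 0.1907, 0.118]
ee_rot: [-3.137, 0.004, 0.997]
wrist_force: [0.0, 0.3, 0.2]
width: 0.0939
finger_force: 0.0
```

```bash
python3 - <<'E'
from h import *
togo([.5597,.1903,.0155],.997)
s=save('side'); cv2.imwrite('pics/a.png',cv2.resize(s['image'][220:352,100:276],(800,600),interpolation=cv2.INTER_CUBIC))
E
```

```text
t 4.85 shift [0.04 0.07 2.56] turn [-0.05  0.04 -0.  ] pos [0.557  0.1907 0.118 ] F [0.  0.3 0.2] w 0.0939 ff 0.0
```

View pics/a.png

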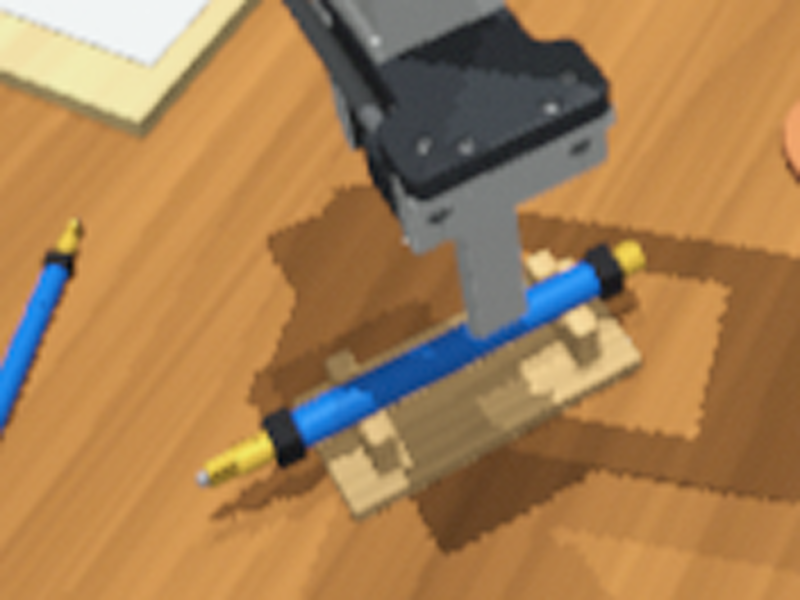

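The crop shows the near finger at (495,330) straddling the barrel, with the jaws square to it, between the walls. Descending.

Emit:
{"method": "drive_tool", "body": {"commands": [[0.04,0.07,0.5,-0.05,0.04,0],[0,0,0.5,0,0,0],[0,0,0.5,0,0,0],[0,0,0.5,0,0,0],[0,0,0.3,0,0,0],[0,0,0.2,0,0,0],[0,0,0,0,0,0],[0,0,0,0,0,0]]}}

```text
time: 5.9
tool_pos: [0.5634, 0.1911, 0.0224]
ee_rot: [3.136, -0.005, 0.997]
wrist_force: [0.9, -0.7, 0.1]
width: 0.0938
finger_force: 0.0
```

Emit:
{"method": "drive_tool", "body": {"commands": [[0,0,0,0,0,0],[0,0,0,0,0,0],[0,0,0,0,0,0],[0,0,0,0,0,0],[0,0,0,0,0,0],[0,0,0,0,0,0],[0,0,0,0,0,0],[0,0,0,0,0,0]], "gripper": 1}}

```text
time: 6.9
tool_pos: [0.5627, 0.191, 0.0215]
ee_rot: [3.137, -0.004, 0.997]
wrist_force: [-0.3, 0.1, 1.2]
width: 0.0178
finger_force: 0.2
```

Emit:
{"method": "drive_tool", "body": {"commands": [[0,0,0,0,0,0],[0,0,0,0,0,0],[0,0,0,0,0,0],[0,0,0,0,0,0]]}}

```text
time: 7.4
tool_pos: [0.5627, 0.1909, 0.0215]
ee_rot: [3.137, -0.004, 0.997]
wrist_force: [-1.2, 0.3, 0.3]
width: 0.0152
finger_force: 30.0
```

```bash
python3 -c "
from h import *
togo([.5597,.1903,.0155],.997)"
```

```text
t 7.4 shift [-0.06 -0.06  0.15] turn [ 0.05 -0.04 -0.  ] pos [0.5627 0.1909 0.0215] F [-1.2  0.3  0.3] w 0.0152 ff 30.0
```

Emit:
{"method": "drive_tool", "body": {"commands": [[0,0,-0.2,0,0,0],[0,0,-0.3,0,0,0],[0,0,-0.4,0,0,0],[0,0,-0.5,0,0,0],[0,0,-0.5,0,0,0],[0,0,-0.5,0,0,0],[0,0,-0.5,0,0,0],[0,0,-0.5,0,0,0],[0,0,-0.4,0,0,0],[0,0,0,0,0,0],[0,0,0,0,0,0]]}}

```text
time: 8.78
tool_pos: [0.5615, 0.1906, 0.1729]
ee_rot: [3.137, -0.003, 0.997]
wrist_force: [-0.0, 0.0, -1.5]
width: 0.0154
finger_force: 30.0
```

```bash
python3 - <<'E'
from h import *
togo([.5496,-.1748,.16],1.349)
def fit(n,zoff=.0125):
    s=save(n); o=get_obs(); p=o['tool_pos']; hsv=cv2.cvtColor(s['image'],cv2.COLOR_BGR2HSV).astype(int)
    m=(hsv[...,0]>100)&(hsv[...,0]<125)&(hsv[...,1]>140); k=s['range_z'];v,u=np.indices(k.shape)
    R=cv2.Rodrigues(s['rvec'])[0]; P=(np.stack([(u-s['cx'])/s['fx']*k,(v-s['cy'])/s['fy']*k,k],-1)-np.ravel(s['tvec']))@R
    m&=(np.hypot(P[...,0]-p[0],P[...,1]-p[1])<.1)&(abs(P[...,2]-p[2]-zoff)<.04); q=P[m]
    c=q.mean(0); w=np.linalg.svd(q-c)[2][0]; w*=np.sign(w[1]); t=(q-c)@w
    e=np.percentile(t,[1,99]); mid=c+w*e.mean(); print(n,len(q),'mid',np.round(mid,4),'mid-tcp',np.round(mid-p,4),'len',np.ptp(e),'yaw dir',np.arctan2(w[1],w[0]),'slope',w[2])
fit('side'); fit('top')
E
```

```text
t 8.78 shift [-7.83  4.71  0.32] turn [ 0.05 -0.02 -3.52] pos [0.5615 0.1906 0.1729] F [-0.   0.  -1.5] w 0.0154 ff 30.0
side 300 mid [0.578  0.2263 0.1904] mid-tcp [0.0168 0.0357 0.0181] len 0.050221337397444665 yaw dir 1.0002959757052745 slope -0.0010689152512237362
top 230 mid [0.5471 0.1679 0.1928] mid-tcp [-0.0141 -0.0227  0.0207] len 0.08736128521777972 yaw dir 1.0001037089026608 slope -0.006925785686298632
```

Emit:
{"method": "drive_tool", "body": {"commands": [[0,0,0,0.05,-0.02,-0.9],[0,0,0,0,0,-0.9],[0,0,0,0,0,-0.9],[0,0,0,0,0,-0.82],[0,0,0,0,0,0],[0,0,0,0,0,0]]}}

```text
time: 9.62
tool_pos: [0.5616, 0.1907, 0.1729]
ee_rot: [-3.141, -0.001, 1.348]
wrist_force: [0.6, 0.3, -1.9]
width: 0.0149
finger_force: 30.0
```

```bash
python3 -c "
from h import *
togo([.55,-.1728,.15],1.349)"
```

```text
t 9.62 shift [-8.93  1.73  0.56] turn [-0.   -0.01 -0.01] pos [0.5616 0.1907 0.1729] F [ 0.6  0.3 -1.9] w 0.0149 ff 30.0
```

Emit:
{"method": "drive_tool", "body": {"commands": [[-0.3,0.06,0,0,0,0],[-0.6,0.11,0,0,0,0],[-0.7,0.14,0,0,0,0],[-0.7,0.14,0,0,0,0],[-0.7,0.14,0,0,0,0],[-0.7,0.14,0,0,0,0],[-0.7,0.14,0,0,0,0],[-0.7,0.14,0,0,0,0],[-0.7,0.14,0,0,0,0],[-0.7,0.14,0,0,0,0],[-0.7,0.14,0,0,0,0],[-0.7,0.14,0,0,0,0],[-0.6,0.11,0.1,0,0,0],[-0.13,0.05,0.2,0,0,0],[0,0,0.2,0,0,0],[0,0,0,0,0,0],[0,0,0,0,0,0],[0,0,0,0,0,0]]}}

```text
time: 11.88
tool_pos: [0.5537, -0.1607, 0.1534]
ee_rot: [3.14, -0.002, 1.35]
wrist_force: [0.0, 0.7, -1.3]
width: 0.0151
finger_force: 30.0
```

```bash
python3 - <<'E'
from h import *
togo([.55,-.1728,.12],1.349)
s=save('top');t=save('side')
a=cv2.resize(s['image'][175:265,255:375],(480,360),interpolation=cv2.INTER_CUBIC)
b=cv2.resize(t['image'][110:215,225:365],(480,360),interpolation=cv2.INTER_CUBIC)
b=b[:, :320]; cv2.imwrite('pics/b.png',np.hstack([a,b]))
E
```

```text
t 11.88 shift [-0.32 -0.02  0.84] turn [ 0.02 -0.02  0.01] pos [ 0.5537 -0.1607  0.1534] F [ 0.   0.7 -1.3] w 0.0151 ff 30.0
```

View pics/b.png

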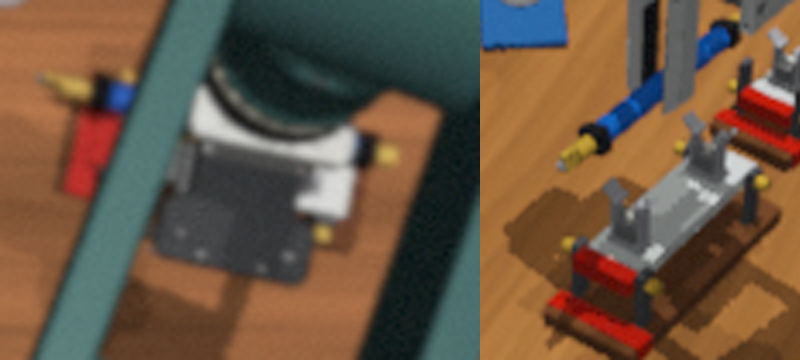

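The view shows the cutter level above rack A, parallel to it, with its head (left panel 60,85; right panel 570,155) over the red end. Now I'll shift lengthwise and start down.

Emit:
{"method": "drive_tool", "body": {"commands": [[-0.16,0,0.1,0,0,0],[-0.16,0,0.2,0,0,0],[0,0,0.3,0,0,0],[0,0,0.3,0,0,0],[0,0,0.2,0,0,0],[0,0,0.1,0,0,0],[0,0,0.05,0,0,0],[0,0,0,0,0,0],[0,0,0,0,0,0],[0,0,0,0,0,0]]}}

```text
time: 13.22
tool_pos: [0.5508, -0.1737, 0.1034]
ee_rot: [3.14, -0.002, 1.349]
wrist_force: [0.3, -0.5, -0.9]
width: 0.0151
finger_force: 30.0
```

```bash
python3 - <<'E'
from h import *
togo([.55,-.1728,.0875],1.349)
t=save('side')
b=cv2.resize(t['image'][125:200,240:340],(800,600),interpolation=cv2.INTER_CUBIC)
cv2.imwrite('pics/c.png',b)
E
```

```text
t 13.22 shift [ 0.02 -0.03  0.4 ] turn [ 0.02 -0.02 -0.  ] pos [ 0.5508 -0.1737  0.1034] F [ 0.3 -0.5 -0.9] w 0.0151 ff 30.0
```

View pics/c.png

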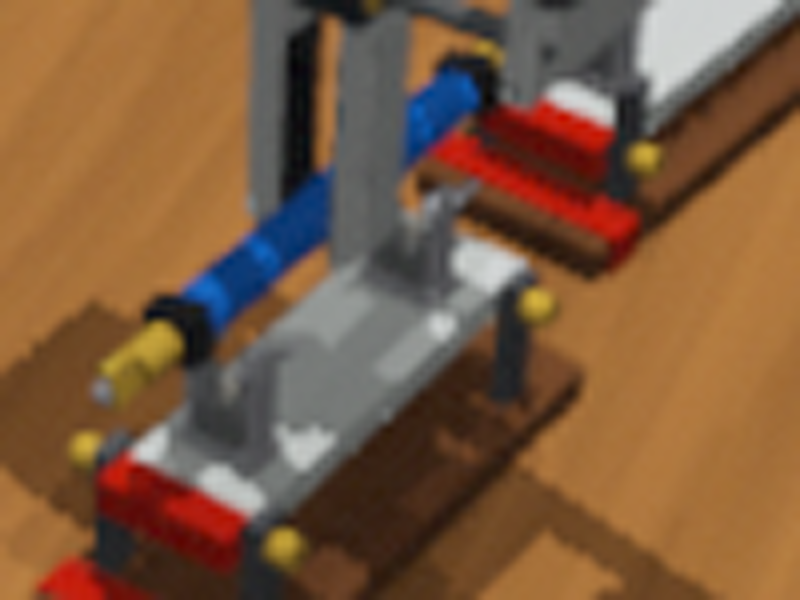

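The crop shows the cutter above the clips: head collar at (180,315), tail collar at (470,70), red clip at (235,400), plain clip at (430,240). Before contact I'll check its lengthwise and lateral position in the rack frame by numbers.

```bash
cat >> h.py <<'E'
YAW=-.222; C0=np.array([.5496,-.1748]); RR=np.array([[np.cos(YAW),-np.sin(YAW)],[np.sin(YAW),np.cos(YAW)]])
def where(s,z):
    """blue barrel silhouette on plane z, in rack frame"""
    hsv=cv2.cvtColor(s['image'],cv2.COLOR_BGR2HSV).astype(int)
    m=(hsv[...,0]>100)&(hsv[...,0]<128)&(hsv[...,1]>140); v,u=np.nonzero(m)
    q=(np.array([pt(s,a,b,z)[:2] for a,b in zip(u,v)])-C0)@RR
    q=q[(abs(q[:,0])<.03)&(abs(q[:,1])<.1)]
    for lo in np.arange(-.07,.07,.02):
        k=q[(q[:,1]>=lo)&(q[:,1]<lo+.02)]
        if len(k): print(round(lo,2),len(k),'x',np.round(np.array([k[:,0].min(),k[:,0].max(),k[:,0].mean()])*1e3,1),end=' | ')
    print('\ny ends',np.percentile(q[:,1],[0.5,99.5]))
E
python3 - <<'E'
from h import *
z=get_obs()['tool_pos'][2]+.0125
where(load('side'),z); s=save('top'); where(s,z)
E
```

```text
-0.07 33 x [-8.7  7.5  0.4] | -0.05 17 x [-6.8  4.  -2.8] | -0.01 24 x [-3.7 10.4  4.8] | 0.01 40 x [-7.9  8.8  0.1] | 0.03 41 x [-8.1  8.2  0.1] | 0.05 28 x [-7.5  7.9 -0.5] | 
y ends [-0.07375064  0.06265319]
0.03 12 x [-4.8  6.8  0.7] | 0.05 33 x [-5.3  6.3  0.5] | 
y ends [0.04548315 0.06425361]
```

Emit:
{"method": "drive_tool", "body": {"commands": [[0.05,0,0.1,0,0,0],[0,0,0.1,0,0,0],[0,0,0.08,0,0,0],[0,0,0.05,0,0,0],[0,0,0,0,0,0],[0,0,0,0,0,0]]}}

```text
time: 14.08
tool_pos: [0.5512, -0.1717, 0.0899]
ee_rot: [3.141, -0.002, 1.349]
wrist_force: [0.4, -0.5, -0.4]
width: 0.0151
finger_force: 30.0
```

Emit:
{"method": "drive_tool", "body": {"commands": [[0,0,0.025,0,0,0],[0,0,0.025,0,0,0],[0,0,0,0,0,0]]}}

```text
time: 14.45
tool_pos: [0.551, -0.1716, 0.0877]
ee_rot: [3.141, -0.002, 1.349]
wrist_force: [-0.1, -1.0, -0.4]
width: 0.0152
finger_force: 30.0
```

Emit:
{"method": "drive_tool", "body": {"commands": [[0,0,0.025,0,0,0],[0,0,0,0,0,0]]}}

```text
time: 14.7
tool_pos: [0.5512, -0.1717, 0.0874]
ee_rot: [3.14, -0.002, 1.349]
wrist_force: [-0.7, 0.6, 2.9]
width: 0.0153
finger_force: 30.0
```

Emit:
{"method": "drive_tool", "body": {"commands": [[0,0,0.025,0,0,0],[0,0,0,0,0,0]]}}

```text
time: 14.95
tool_pos: [0.5514, -0.1717, 0.087]
ee_rot: [3.14, -0.001, 1.349]
wrist_force: [-1.9, 1.1, 4.8]
width: 0.0149
finger_force: 30.0
```

Contact is at TCP z≈0.0875, as predicted, so home should be near 0.0755. I'll press on in 1 mm steps.

Emit:
{"method": "drive_tool", "body": {"commands": [[0,0,0.025,0,0,0],[0,0,0,0,0,0]]}}

```text
time: 15.2
tool_pos: [0.5514, -0.1718, 0.0864]
ee_rot: [3.139, -0.001, 1.349]
wrist_force: [-2.1, 1.3, 6.8]
width: 0.0151
finger_force: 30.0
```

Emit:
{"method": "drive_tool", "body": {"commands": [[0,0,0.025,0,0,0],[0,0,0,0,0,0]]}}

```text
time: 15.45
tool_pos: [0.5515, -0.1718, 0.0859]
ee_rot: [3.139, -0.001, 1.349]
wrist_force: [-2.6, 0.3, 8.3]
width: 0.0151
finger_force: 30.0
```

Emit:
{"method": "drive_tool", "body": {"commands": [[0,0,0.025,0,0,0],[0,0,0,0,0,0]]}}

```text
time: 15.7
tool_pos: [0.5516, -0.1719, 0.0853]
ee_rot: [3.139, -0.001, 1.349]
wrist_force: [-3.5, 0.7, 8.3]
width: 0.0156
finger_force: 30.0
```

Emit:
{"method": "drive_tool", "body": {"commands": [[0,-0.025,0.025,0,0,0],[0,0,0,0,0,0]]}}

```text
time: 15.95
tool_pos: [0.5513, -0.1719, 0.0848]
ee_rot: [3.137, -0.001, 1.349]
wrist_force: [-2.6, 1.1, 9.1]
width: 0.0151
finger_force: 30.0
```

Emit:
{"method": "drive_tool", "body": {"commands": [[0,0,0.025,0,0,0],[0,0,0,0,0,0]]}}

```text
time: 16.2
tool_pos: [0.5514, -0.172, 0.0839]
ee_rot: [3.136, -0.001, 1.349]
wrist_force: [-3.1, 0.2, 10.9]
width: 0.0147
finger_force: 30.0
```

Emit:
{"method": "drive_tool", "body": {"commands": [[0,0,0.025,0,0,0],[0,0,0,0,0,0]]}}

```text
time: 16.45
tool_pos: [0.5513, -0.172, 0.0828]
ee_rot: [3.136, -0.001, 1.349]
wrist_force: [-2.8, 1.1, 9.2]
width: 0.015
finger_force: 30.0
```

Emit:
{"method": "drive_tool", "body": {"commands": [[0,-0.02,0.025,0,0,0],[0,0,0,0,0,0]]}}

```text
time: 16.7
tool_pos: [0.551, -0.172, 0.0817]
ee_rot: [3.135, -0.0, 1.349]
wrist_force: [-1.2, 0.5, 7.2]
width: 0.0149
finger_force: 30.0
```

Emit:
{"method": "drive_tool", "body": {"commands": [[0,0,0.025,0,0,0],[0,0,0,0,0,0]]}}

```text
time: 16.95
tool_pos: [0.5508, -0.172, 0.0799]
ee_rot: [3.136, -0.0, 1.349]
wrist_force: [-0.3, -0.3, 4.7]
width: 0.0152
finger_force: 30.0
```

Emit:
{"method": "drive_tool", "body": {"commands": [[0,0,0.02,0,0,0],[0,0,0,0,0,0]]}}

```text
time: 17.2
tool_pos: [0.5506, -0.1719, 0.0783]
ee_rot: [3.137, -0.001, 1.349]
wrist_force: [0.7, -0.9, 3.4]
width: 0.0152
finger_force: 30.0
```

Emit:
{"method": "drive_tool", "body": {"commands": [[0,0,0.025,0,0,0],[0,0,0,0,0,0]]}}

```text
time: 17.45
tool_pos: [0.5501, -0.1715, 0.0757]
ee_rot: [3.139, -0.001, 1.349]
wrist_force: [4.2, -2.2, 1.7]
width: 0.0148
finger_force: 30.0
```

Emit:
{"method": "drive_tool", "body": {"commands": [[0,0,0.025,0,0,0],[0,0,0,0,0,0]]}}

```text
time: 17.7
tool_pos: [0.5501, -0.1716, 0.0754]
ee_rot: [3.139, -0.001, 1.349]
wrist_force: [3.9, -1.2, 2.8]
width: 0.0152
finger_force: 30.0
```

Emit:
{"method": "drive_tool", "body": {"commands": [[0,0,0.02,0,0,0],[0,0,0,0,0,0]]}}

```text
time: 17.95
tool_pos: [0.5502, -0.1716, 0.0753]
ee_rot: [3.138, -0.001, 1.349]
wrist_force: [3.1, -1.9, 6.7]
width: 0.015
finger_force: 30.0
```

Emit:
{"method": "drive_tool", "body": {"commands": [[0,0.03,0.02,0,0,0],[0,0,0,0,0,0]]}}

```text
time: 18.2
tool_pos: [0.5507, -0.1716, 0.0748]
ee_rot: [3.14, -0.001, 1.349]
wrist_force: [0.9, -0.7, 7.4]
width: 0.0152
finger_force: 30.0
```

Emit:
{"method": "drive_tool", "body": {"commands": [[0,0.01,0.015,0,0,0],[0,0,0,0,0,0]]}}

```text
time: 18.45
tool_pos: [0.5507, -0.1716, 0.0748]
ee_rot: [3.141, -0.001, 1.349]
wrist_force: [-0.2, -0.3, 10.7]
width: 0.0148
finger_force: 30.0
```

```bash
python3 - <<'E'
from h import *
togo([.55,-.1728,.0755],1.349)
where(save('side'),get_obs()['tool_pos'][2]+.0125)
E
```

```text
t 18.45 shift [-0.03 -0.01 -0.02] turn [ 0.01 -0.01 -0.  ] pos [ 0.5507 -0.1716  0.0748] F [-0.2 -0.3 10.7] w 0.0148 ff 30.0
-0.07 25 x [-6.3  7.9  1.6] | -0.05 18 x [-8.   6.7 -1.8] | -0.03 1 x [-8.2 -8.2 -8.2] | -0.01 18 x [-2.6  9.7  5.2] | 0.01 42 x [-8.8  8.6  0.4] | 0.03 28 x [-3.8  8.2  2.1] | 0.05 34 x [-9.5  7.9 -1.8] | 
y ends [-0.07024627  0.06635105]
```

It meets a rigid stop at z=0.0748 with the force at 10.7 N. The barrel is centred, about 2 mm off lengthwise. I'll unload, open and look.

Emit:
{"method": "drive_tool", "body": {"commands": [[0,0,-0.05,0,0,0],[0,0,0,0,0,0]]}}

```text
time: 18.75
tool_pos: [0.5507, -0.1716, 0.0749]
ee_rot: [3.141, -0.001, 1.349]
wrist_force: [1.7, -1.5, 4.4]
width: 0.0151
finger_force: 30.0
```

Emit:
{"method": "drive_tool", "body": {"commands": [[0,0,0,0,0,0],[0,0,0,0,0,0],[0,0,0,0,0,0],[0,0,0,0,0,0],[0,0,0,0,0,0],[0,0,0,0,0,0],[0,0,0,0,0,0],[0,0,0,0,0,0]], "gripper": 0.4}}

```text
time: 19.75
tool_pos: [0.5509, -0.1716, 0.0748]
ee_rot: [3.141, -0.002, 1.349]
wrist_force: [-0.0, 0.4, 0.1]
width: 0.0565
finger_force: 0.0
```

Emit:
{"method": "drive_tool", "body": {"commands": [[0,0,-0.1,0,0,0],[0,0,-0.2,0,0,0],[0,0,-0.4,0,0,0],[0,0,-0.5,0,0,0],[0,0,-0.5,0,0,0],[0,0,-0.5,0,0,0],[0,0,-0.5,0,0,0],[0,0,-0.3,0,0,0],[0,0,0,0,0,0],[0,0,0,0,0,0]]}}

```text
time: 21.0
tool_pos: [0.5504, -0.1716, 0.194]
ee_rot: [-3.141, -0.002, 1.349]
wrist_force: [-0.1, -0.1, 0.0]
width: 0.0565
finger_force: 0.0
```

```bash
python3 - <<'E'
from h import *
togo([.55,-.1728,.0755],1.349)
t=save('side'); where(t,.088)
v,u=np.indices((384,512)); R=cv2.Rodrigues(t['rvec'])[0];k=t['range_z']
P=(np.stack([(u-t['cx'])/t['fx']*k,(v-t['cy'])/t['fy']*k,k],-1)-np.ravel(t['tvec']))@R
hsv=cv2.cvtColor(t['image'],cv2.COLOR_BGR2HSV).astype(int)
q=(P[...,:2]-C0)@RR
m=(hsv[...,0]>100)&(hsv[...,0]<128)&(hsv[...,1]>140)&(abs(q[...,0])<.03)&(abs(q[...,1])<.09)
for lo in(-.065,-.03,0,.03,.05):
    w=m&(q[...,1]>lo)&(q[...,1]<lo+.03)
    if w.any(): print(lo,w.sum(),'ztop',np.percentile(P[...,2][w],[50,95]))
cv2.imwrite('pics/d.png',cv2.resize(t['image'][125:200,240:340],(800,600),interpolation=cv2.INTER_CUBIC))
E
```

```text
t 21.0 shift [-0.04 -0.    2.96] turn [-0.01 -0.02 -0.  ] pos [ 0.5504 -0.1716  0.194 ] F [-0.1 -0.1  0. ] w 0.0565 ff 0.0
-0.07 25 x [-6.8  7.3  1.4] | -0.05 34 x [-8.5  8.1  0.8] | -0.03 39 x [-9.5  6.6 -1.6] | -0.01 36 x [-8.6  5.5 -1.5] | 0.01 41 x [-8.8  7.5 -0.7] | 0.03 29 x [-8.2  7.7  1.7] | 0.05 35 x [-10.    7.4  -2. ] | 
y ends [-0.06983772  0.06552316]
-0.065 39 ztop [0.09423389 0.0958863 ]
-0.03 54 ztop [0.09360703 0.09596746]
0 64 ztop [0.09368643 0.43294302]
0.03 59 ztop [0.0943588  0.38265142]
0.05 46 ztop [0.09368689 0.09681699]
```

View pics/d.png

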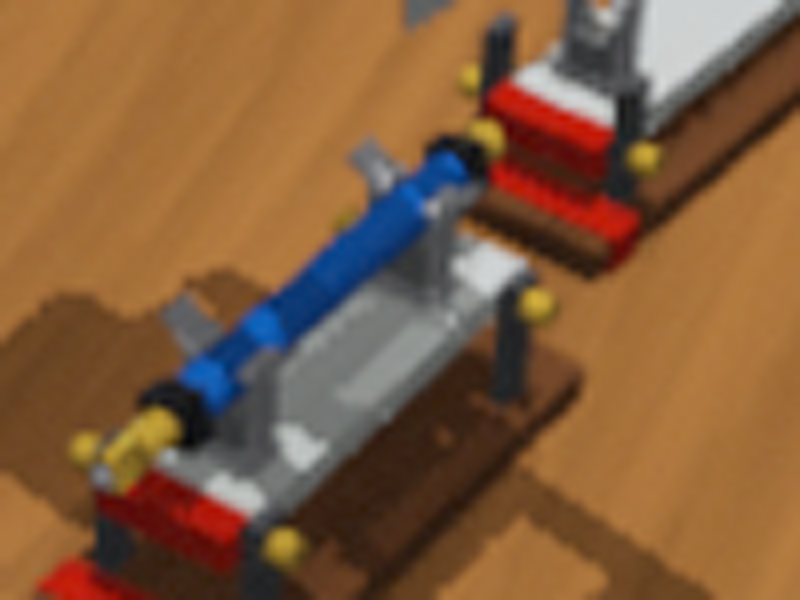

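The crop shows the barrel down between both finger pairs, with the flares standing above it at (190,320) and (370,165) and the head at (140,440) over the red end. It is level to about 0.5 mm. The axis is at about 88 mm, which matches bar top + 30 mm, so it's fully home.

```bash
python3 -c "
from bench import close_job
print(close_job())"
```

```text
the job is handed in; nothing more can be done
None
```

The blue glass cutter is in the nearer clip rack with its head at the red end, pressed home at about 11 N (wrist reading) and released, and the job is handed in; the pins, finger angles and bystanders weren't checked directly, and no verdict came back.

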